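# Uncross the switches in four packing kits

## Task

The four switches were packed into the wrong kit trays. Put every switch into the pocket of the tray whose door handle has the same colour as its knob, using the rubber pad to set one aside when no pocket is free: stand each one upright and flat on the pocket floor, and do not drop or tip any. Leave the side cutters where they lie.

Things in the scene. Friction and masses are not known exactly. Their poses are not given: they have to be found in the camera images.
- switch_red: Loose white switch with a red knob, 0.22 kg, at the start standing in the pocket of a wrong kit tray. Origin: centre of underside, z up. Housing 45 mm (x) by 66 mm (y), 36 mm high; on it a block 45 (x) by 44 mm (y), from 36 to 58 mm; round red knob, 41 mm across, up to 80 mm. Grip across the 45 mm (closing along x) on the block, TCP about 48 mm above the underside.
- switch_blue: Loose white switch with a blue knob, 0.22 kg, at the start standing in the pocket of a wrong kit tray. Origin: centre of underside, z up. Housing 45 mm (x) by 66 mm (y), 36 mm high; on it a block 45 (x) by 44 mm (y), from 36 to 58 mm; round blue knob, 41 mm across, up to 80 mm. Grip across the 45 mm (closing along x) on the block, TCP about 48 mm above the underside.
- switch_green: Loose white switch with a green knob, 0.22 kg, at the start standing in the pocket of a wrong kit tray. Origin: centre of underside, z up. Housing 45 mm (x) by 66 mm (y), 36 mm high; on it a block 45 (x) by 44 mm (y), from 36 to 58 mm; round green knob, 41 mm across, up to 80 mm. Grip across the 45 mm (closing along x) on the block, TCP about 48 mm above the underside.
- switch_black: Loose white switch with a black knob, 0.22 kg, at the start standing in the pocket of a wrong kit tray. Origin: centre of underside, z up. Housing 45 mm (x) by 66 mm (y), 36 mm high; on it a block 45 (x) by 44 mm (y), from 36 to 58 mm; round black knob, 41 mm across, up to 80 mm. Grip across the 45 mm (closing along x) on the block, TCP about 48 mm above the underside.
- kit_red: Fixed light grey kit tray with a red door handle fixed in it. Origin: on the underside, below the centre of the switch pocket (63 mm in x, 84 mm in y, floor 4 mm above the origin, walls 4 mm thick, 18 mm high). A switch fits with its length along y, either way round, 9 mm play each side. Handle 50 mm square, 40 mm high, centred 75 mm along +y.
- kit_blue: Fixed light grey kit tray with a blue door handle fixed in it. Origin: on the underside, below the centre of the switch pocket (63 mm in x, 84 mm in y, floor 4 mm above the origin, walls 4 mm thick, 18 mm high). A switch fits with its length along y, either way round, 9 mm play each side. Handle 50 mm square, 40 mm high, centred 75 mm along +y.
- kit_green: Fixed light grey kit tray with a green door handle fixed in it. Origin: on the underside, below the centre of the switch pocket (63 mm in x, 84 mm in y, floor 4 mm above the origin, walls 4 mm thick, 18 mm high). A switch fits with its length along y, either way round, 9 mm play each side. Handle 50 mm square, 40 mm high, centred 75 mm along +y.
- kit_black: Fixed light grey kit tray with a black door handle fixed in it. Origin: on the underside, below the centre of the switch pocket (63 mm in x, 84 mm in y, floor 4 mm above the origin, walls 4 mm thick, 18 mm high). A switch fits with its length along y, either way round, 9 mm play each side. Handle 50 mm square, 40 mm high, centred 75 mm along +y.
- rubber_pad: Fixed flat black rubber pad, 90 mm (x) by 150 mm (y), 3 mm thick: the free spot for setting a switch aside. Origin: on its underside, 31 mm toward -y from its middle; a switch over the origin, length along y, stands wholly on it. Pad, trays and cutters lie on the 8 mm floor of a fixed wooden tray with a 24 mm high rim.
- cutters: Loose side cutters with yellow grips and steel jaws, a bystander, 11 mm thick and up to 50 mm wide, lying flat along their y axis: from 36 mm on the -y side of the origin (grips) to 104 mm on the +y side (jaws). Origin: on the underside.
Not all that is in view belongs to the job. What is shaped like the switch_black but orange, purple or turquoise is not meant.

How it is judged:
By the outcome, as a careful person would: the job done as asked, in the order asked, and still so for the second after the job is handed in, with the robot touching nothing.
It also fails if it takes over 136 s, if anything falls off the work surface, if the arm or the gripper's body presses on something with over 40 N, if the wrist force passes 120 N, or if a joint passes its speed limit or range.

## Robot

A 6-joint arm with a two-finger parallel gripper is mounted at the origin on the work surface. World frame = base frame: x ahead of the robot, y to its left, z up, the work surface at z = 0. Lengths are in mm, angles in rad, forces in N, time in s.
With the tool pointing down it reaches from about 275 to 750 mm from the base axis. Payload 10.2 kg.
Tool frame: the origin (TCP) lies between the finger pads, 19 mm behind the fingertips; this is the grasp point; z points along the fingers, y is the line along which they close (so a half turn about z gives the same grasp; the last joint's range is limited). The gripper opens to 85 mm and grips with 20 to 120 N. Pads are 22 mm wide; open, the fingers measure 114 mm over their backs; the gripper's body (76 mm by 85 mm) begins 54 mm behind the grasp point. The pads swing forward as they close: fully open they stand 13 mm farther back than shut.
Start: joints at [-1.498, 0.313, 1.498, -0, 1.331, -0.223], TCP at [153.027, -502.209, 249.994] pointing down, gripper open.
Joint ranges: [-2.94, 2.94], [-0.97, 2.17], [0.19, 2.56], [-1.23, 4.37], [0.02, 3.11], [-2.88, 2.88]. Speed limits (rad/s): [2.39, 2.39, 3.01, 3.14, 3.14, 3.14].

## Interface

Orientations are given as a unit quaternion [w, x, y, z].
In Python, from rig import status, capture, camera_info, ticket gives the robot as it stands.
- The arm moves only by the shell command python3 -m crank 'ROWS' [FORCE]. ROWS is JSON, a list of rows, each a list of 7 numbers: the shift along the tool's x, y, z as a fraction of full scale, then the turn, a rotation vector about the tool's x, y, z as a fraction of full scale, then the closure, from 0 (fully open) to 1 (shut). A call has 1 to 12 rows; each row is the pose to reach, as a shift and turn from the pose commanded when the call began, along the tool's axes at that moment; what a row does not reach only later rows make up. Full scale, the value 1, is 0.1 m for a shift and 45 degrees for a turn. A row lasts 1/10 s, in which the tool goes at most 50 mm and 8.59 degrees, less where a joint would pass 70% of its speed; a pose out of reach is approached as far as the arm can. A call with a number of a shift or a turn outside -1 to 1 is refused whole. A call with a gripper value outside its range is refused whole. The fingers move at their own pace and stop on an object; FORCE is the grip in N (left out, the last holds). Time passes only in rows, so rows that repeat a pose let the fingers close. It gives the time, the measured TCP pose, the force, the opening and the grip force at its end, in the units of the state.
- status.sense(): the state, without advancing time (a new reading comes with each control period).
- capture(name): name is "scene" or "top" or "wrist"; returns (picture, depth): 480x640x3 uint8, red, green, blue; 480x640 float32, mm along the optical axis (not along the pixel's ray), 0 where there is no reading.
- camera_info(name): a dict with "K" (3x3 intrinsics, pixels), "camera_from_world" (4x4, takes a point from world to camera coordinates). Camera axes: x right, y up, looking along -z (the intrinsics and any distortion apply to the point x, -y, -z); pixel columns grow to the right and rows downward; lengths in mm; the calibration is good to about 2 mm. A picture is of the moment at which its call begins: read the wrist's pose just before it. camera_info takes no time and is no camera call; for the wrist camera it gives the pose at the moment of the call.
- ticket.finish_job(): hands the job in; it is judged then, once.
The state is a dict: "time_s": time; "joints": joint angles; "dq": joint speeds; "tau": joint torques, N m; "eef_pos": TCP position; "ee_rot": TCP orientation; "force": force on the tool from outside, world axes, zero at the start; "wrist_torque": the same for the moment, N m; "grip_width": opening from 0.0 (shut) to 1.0 (fully open); "grip_force": force on a finger pad.
Only numpy, scipy, OpenCV 4.12 (cv2) and the standard library are available. Lean on these libraries where they do the work, as an engineer would, in place of code of your own. Each camera call takes 0.05 s, during which the arm holds its last target. There are 200 camera calls.

## Working session

There is one attempt and no reset: what is moved stays moved. The work goes in short steps, Python scripts to look and compute and a shell command to move; the robot and the scene stay as the last step left them, time stands still between calls to the robot, and variables do not carry over. Pictures are saved under pics/ and viewed, at most 14 in all, crops included, and the job is handed in when it is done.

```bash
mkdir -p pics; ls; python3 - <<'E'
from rig import status,capture,camera_info
import cv2,numpy as np
print(status.sense())
for n in("top","scene"):
    p,d=capture(n); np.savez(f"pics/{n}0.npz",p=p,d=d); cv2.imwrite(f"pics/{n}0.png",p[:,:,::-1]); c=camera_info(n); print({k:np.round(v,4).tolist() if not isinstance(v,str) else v for k,v in c.items()})
E
```

```text
pics
{'time_s': 0.0, 'joints': array([-1.49839947e+00,  3.13448308e-01,  1.49842238e+00, -1.26724985e-05,
        1.33100794e+00, -2.23387460e-01]), 'dq': array([ 0.00098151,  0.00043097, -0.00034911, -0.00092537,  0.0007211 ,
        0.00058887]), 'tau': array([ 8.83125012e-04, -4.12272120e+01, -2.59736180e+01, -1.67878688e-04,
        4.23670150e-03, -6.83025263e-06]), 'eef_pos': array([ 153.00704987, -501.96786153,  249.44146352]), 'ee_rot': array([-6.41621137e-04,  9.89083446e-01,  1.47355092e-01,  4.23600497e-05]), 'force': array([-0.98765909,  0.18250253,  0.59532502]), 'wrist_torque': array([-0.02916011, -0.04681844, -0.02628108]), 'grip_force': 0.0, 'grip_width': 0.9971181026540068}
{'K': [[602.7599, 0.0, 315.2844], [0.0, 602.7599, 242.9], [0.0, 0.0, 1.0]], 'camera_from_world': [[0.003, -0.9997, -0.0253, 81.2835], [0.9823, -0.0018, 0.1874, -630.4261], [-0.1874, -0.0254, 0.982, -1009.6218], [0.0, 0.0, 0.0, 1.0]]}
{'K': [[512.0641, 0.0, 319.3702], [0.0, 512.0641, 239.0147], [0.0, 0.0, 1.0]], 'camera_from_world': [[0.1269, 0.9919, -0.0062, -148.7948], [-0.8153, 0.1078, 0.5689, 490.0323], [0.5649, -0.0671, 0.8224, -1419.6701], [0.0, 0.0, 0.0, 1.0]]}
```

View pics/top0.png

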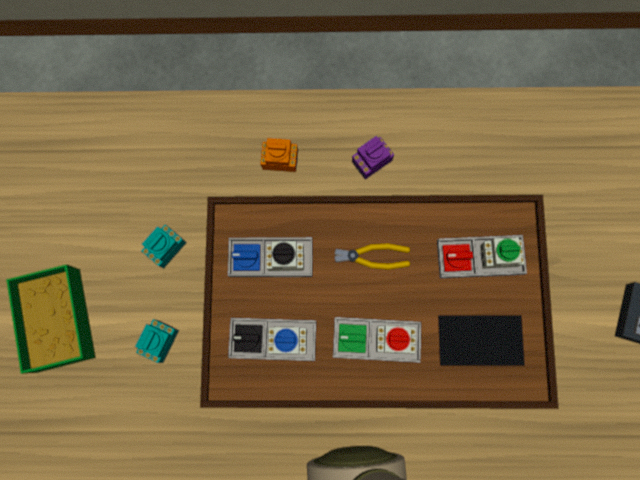

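View pics/scene0.png

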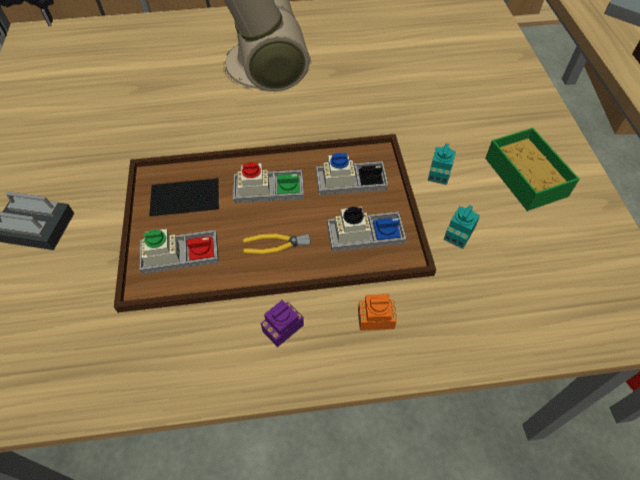

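Candidates: the switches I want have red (398,339), green (508,250), blue (287,340) and black (284,254) knobs on white housings. Lookalikes are the orange (280,155), purple (373,155) and turquoise (163,245), (155,341) pieces. The square parts at (246,257) blue, (247,339) black, (352,338) green and (457,257) red are fixed handles. The pad is at (481,340) and the cutters at (370,256). So red and green must swap, and so must blue and black.

```bash
cat > h.py <<'E'
from rig import status,capture,camera_info
import cv2,numpy as np
def cloud(d,c):
    K=np.array(c["K"]);T=np.linalg.inv(np.array(c["camera_from_world"]))
    v,u=np.mgrid[:480,:640]
    P=np.stack([(u-K[0,2])*d/K[0,0],-(v-K[1,2])*d/K[1,1],-d],-1)
    return P@T[:3,:3].T+T[:3,3]
def ray(u,v,z,c):
    K=np.array(c["K"]);T=np.linalg.inv(np.array(c["camera_from_world"]))
    r=T[:3,:3]@np.array([(u-K[0,2])/K[0,0],-(v-K[1,2])/K[1,1],-1]);o=T[:3,3]
    return o+r*(z-o[2])/r[2]
def masks(p):
    h=cv2.cvtColor(p,cv2.COLOR_RGB2HSV);H,S,V=[h[...,i].astype(int) for i in range(3)]
    return dict(red=((H<6)|(H>174))&(S>180)&(V>90),blue=(H>100)&(H<125)&(S>140)&(V>50),green=(H>50)&(H<80)&(S>140)&(V>50),black=(V<45),white=(S<70)&(V>150))
def blobs(m,amin=100):
    n,l,s,ce=cv2.connectedComponentsWithStats(m.astype(np.uint8))
    return [(l==i,ce[i],s[i,4]) for i in range(1,n) if s[i,4]>amin]
def rect(m,P):
    q=P[m][:,:2].astype(np.float32);r=cv2.minAreaRect(q);return np.round(r[0],1),np.round(r[1],1),round(r[2],1)
def raypoly(m,z,c):
    cs,_=cv2.findContours(m.astype(np.uint8),cv2.RETR_EXTERNAL,cv2.CHAIN_APPROX_NONE)
    k=max(cs,key=cv2.contourArea)[:,0]
    r=cv2.minAreaRect(np.array([ray(u,v,z,c)[:2] for u,v in k],np.float32));return np.round(r[0],1),np.round(r[1],1),round(r[2],1)
E
python3 - <<'E'
from h import *
a=np.load("pics/top0.npz");c=camera_info("top");P=cloud(a["d"],c);p=a["p"]
roi=np.zeros((480,640),bool);roi[205:398,212:548]=1
for n,m in masks(p).items():
    if n=="white":continue
    for b,ce,ar in blobs(m&roi):
        z=np.median(P[b][:,2]); print(n,ce.round(),ar,"z",round(float(z),1),"ray",raypoly(b,z,c),"med",np.median(P[b],0).round(1))
for u0,u1,v0,v1 in((420,540,225,290),(325,428,310,370),(222,320,310,370),(222,320,228,286)):
    w=np.zeros((480,640),bool);w[v0:v1,u0:u1]=1
    b=w&(P[...,2]>62)&(P[...,2]<76); print("block",rect(b,P),np.median(P[b][:,2]).round(1),b.sum())
    b=w&(P[...,2]>15); print("  tray",rect(b,P)); b=w&(P[...,2]>20)&(P[...,2]<34);print("  wall",rect(b,P))
b=roi&(P[...,2]>0)&(P[...,2]<18);print("floor",np.median(P[b][:,2]))
cv2.imwrite("pics/crop0.png",cv2.resize(p[220:375,220:535],None,fx=2.5,fy=2.5,interpolation=2)[:,:,::-1])
E
```

```text
red [457. 257.] 659 z 29.2 ray (array([ 609.1, -175.4]), array([52.2, 45.9]), 90.0) med [ 606.4 -173.6   29.2]
red [398. 339.] 389 z 82.7 ray (array([462.3, -57.7]), array([34.9, 35.4]), 0.1) med [461.2 -57.5  82.7]
blue [247. 257.] 635 z 28.7 ray (array([610.6, 209.8]), array([50. , 44.5]), 90.0) med [607.5 206.7  28.7]
blue [286. 340.] 393 z 82.0 ray (array([459.4, 131. ]), array([36.7, 35.6]), 0.5) med [459.1 130.9  82. ]
green [508. 250.] 378 z 82.6 ray (array([ 613.4, -250.3]), array([36.8, 36.7]), 61.6) med [ 612.6 -249.9   82.6]
green [352. 338.] 659 z 29.1 ray (array([465.1,  17. ]), array([46.3, 46.4]), 87.1) med [464.   15.9  29.1]
black [542. 290.] 384 z 17.8 ray (array([ 552. , -326.6]), array([314.7,   5. ]), 0.1) med [ 551.1 -326.6   17.8]
black [283. 253.] 320 z 82.6 ray (array([607.6, 137.1]), array([34.8, 33.5]), 89.9) med [606.9 137.   82.6]
black [481. 340.] 4058 z 11.6 ray (array([ 461.6, -213.5]), array([ 86.6, 147.7]), 0.1) med [ 462.1 -213.4   11.6]
black [248. 338.] 632 z 28.6 ray (array([463.9, 202.8]), array([47.7, 45.3]), 87.3) med [462.1 200.4  28.6]
block (array([ 615.9, -252.9]), array([45.7, 45.4]), 2.3) 70.9 372
  tray (array([ 572.9, -126. ]), array([119.5, 444.9]), 23.4)
  wall (array([ 615.9, -236.5]), array([ 84.6, 193.8]), 7.9)
block (array([462.8, -59.4]), array([43.4, 45.1]), 88.5) 71.6 377
  tray (array([457.7, -25.8]), array([157.1,  82.9]), 86.9)
  wall (array([463.5, -27.7]), array([154.,  71.]), 86.9)
block (array([460.5, 131. ]), array([43.8, 44.2]), 87.4) 71.2 365
  tray (array([459.6, 152.5]), array([197.9,  79.2]), 88.3)
  wall (array([463.9, 159.4]), array([154.4,  71. ]), 88.3)
block (array([610.4, 137.1]), array([45.4, 44.2]), 1.4) 70.7 355
  tray (array([538.6, 153.6]), array([245.8, 162. ]), 9.0)
  wall (array([613.2, 165.8]), array([154.6,  72.1]), 89.8)
floor 8.706417899643156
```

View pics/crop0.png

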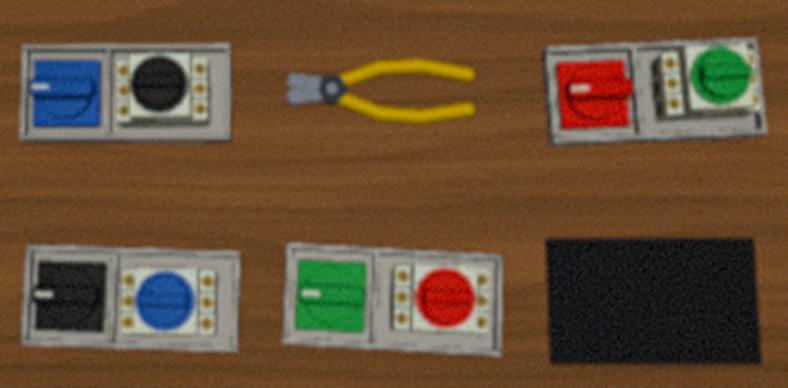

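```bash
cat >> h.py <<'E'
from scipy.spatial.transform import Rotation as R
def go(x,y,z,yaw):
    "shift and turn, in tool axes and units, to TCP x,y,z pointing down, tool y at yaw deg from world x"
    s=status.sense();w,a,b,c=s["ee_rot"];A=R.from_quat([a,b,c,w])
    t=np.radians(yaw);ty=np.array([np.cos(t),np.sin(t),0]);tz=np.array([0,0,-1.]);B=R.from_matrix(np.stack([np.cross(ty,tz),ty,tz],1))
    print("t",round(s["time_s"],2),"pos",s["eef_pos"].round(1),"shift",(A.inv().apply(np.array([x,y,z])-s["eef_pos"])/100).round(3),"turn",(np.degrees((A.inv()*B).as_rotvec())/45).round(3),"F",s["force"].round(1),"w",round(s["grip_width"],3),"gf",round(s["grip_force"],1))
E
python3 - <<'E'
from h import *
a=np.load("pics/top0.npz");c=camera_info("top");P=cloud(a["d"],c);p=a["p"]
for u0,u1,v0,v1 in((432,530,228,282),(325,428,310,370),(222,320,310,370),(222,320,228,286)):
    w=np.zeros((480,640),bool);w[v0:v1,u0:u1]=1
    r=cv2.minAreaRect(P[w&(P[...,2]>19)&(P[...,2]<34)][:,:2].astype(np.float32))
    th=r[2] if r[1][0]>r[1][1] else r[2]+90
    if th<0: th+=180
    th=th if th<=135 else th-180
    d=np.array([np.cos(np.radians(th)),np.sin(np.radians(th))])
    b,ce,_=max(blobs(w&(P[...,2]>62)&(P[...,2]<95),50),key=lambda t:t[2])
    q=P[b][:,:2];print("tray",np.round(r[0],1),np.round(r[1],1),"yaw",round(th-90,1),"origin",(np.array(r[0])-31*d).round(1),"switch bbox mid",((q.min(0)+q.max(0))/2).round(1),np.ptp(q,0).round(1))
go(462,-58,160,-3)
E
```

```text
tray [ 613.9 -220.1] [ 72.6 155.6] yaw 2.7 origin [ 615.4 -251.1] switch bbox mid [ 615.7 -253.1] [46.5 46.5]
tray [463.5 -27.7] [154.  71.] yaw -3.1 origin [461.9 -58.6] switch bbox mid [463.  -59.1] [45.8 43.9]
tray [463.9 159.4] [154.4  71. ] yaw -1.7 origin [463.  128.4] switch bbox mid [459.9 131.2] [44.  44.3]
tray [613.2 165.8] [154.6  72.1] yaw -0.2 origin [613.1 134.8] switch bbox mid [610.2 137.4] [45.5 44.7]
t 0.1 pos [ 153.  -502.   249.5] shift [ 4.25  -3.346  0.9  ] turn [-1.000e-03 -1.000e-03 -1.557e+00] F [-1.3  0.6 -0.2] w 0.998 gf 0.0
```

```bash
python3 -m crank '[[0.9,-0.7,0,0,0,-1,0],[0.9,-0.7,0,0,0,-1,0],[0.9,-0.7,0,0,0,-1,0],[0.9,-0.7,0,0,0,-1,0],[0.9,-0.7,0,0,0,-1,0],[0.9,-0.7,0,0,0,-1,0],[0.9,-0.7,0,0,0,-1,0]]' 60 && python3 -m crank '[[0,0,0,0,0,-0.557,0],[0,0,0,0,0,-0.557,0],[0,0,0,0,0,-0.557,0],[0,0,0,0,0,-0.557,0]]' && python3 -c "
from h import *
go(462,-58,160,-3)"
```

```text
time_s: 0.8
eef_pos: [218.7, -408.8, 249.8]
ee_rot: [-0.0, 0.857, 0.515, 0.0]
force: [0.6, 0.1, -0.1]
grip_width: 0.997
grip_force: 0.0
time_s: 1.2
eef_pos: [218.7, -409.0, 249.8]
ee_rot: [-0.0, 0.725, 0.688, 0.0]
force: [0.9, 0.8, -0.8]
grip_width: 0.999
grip_force: 0.0
t 1.2 pos [ 218.7 -409.   249.8] shift [3.631 2.247 0.899] turn [-0.    -0.001  0.   ] F [ 0.9  0.8 -0.8] w 0.999 gf 0.0
```

```bash
python3 -m crank '[[0.45,0.28,0,0,0,0,0],[0.9,0.56,0,0,0,0,0],[0.9,0.56,0,0,0,0,0]]' >/dev/null&& python3 -m crank '[[0.45,0.28,0,0,0,0,0],[0.9,0.56,0,0,0,0,0],[0.9,0.56,0,0,0,0,0]]' >/dev/null&& python3 -m crank '[[0.45,0.28,0,0,0,0,0],[0.9,0.56,0,0,0,0,0],[0.9,0.56,0,0,0,0,0]]' >/dev/null && python3 -m crank '[[0.45,0.28,0.4,0,0,0,0],[0.9,0.56,0.4,0,0,0,0],[0.9,0.56,0.4,0,0,0,0],[0.9,0.56,0.4,0,0,0,0]]' && python3 - <<'E'
from h import *
go(462,-58,160,-3)
c=camera_info("wrist");p,d=capture("wrist");cv2.imwrite("pics/w1.png",p[:,:,::-1])
P=cloud(d,c)
for n,m in masks(p).items():
    if n in("white","black"):continue
    for b,ce,ar in blobs(m,400): print(n,ce.round(),ar,np.median(P[b],0).round(1),rect(b,P))
E
```

```text
time_s: 2.5
eef_pos: [461.7, -60.6, 209.3]
ee_rot: [-0.001, 0.725, 0.688, -0.0]
force: [-0.1, 0.1, 0.0]
grip_width: 1.002
grip_force: 0.0
t 2.5 pos [461.7 -60.6 209.3] shift [0.026 0.002 0.493] turn [-0.001 -0.    -0.   ] F [-0.1  0.1  0. ] w 1.002 gf 0.0
red [326. 233.] 2407 [464.1 -55.8  82.4] (array([457.7, -31.3]), array([38.4, 95.4]), 12.4)
red [499. 329.] 1995 [ 608.  -163.6   30.3] (array([546.7, -97.2]), array([ 48.9, 279. ]), 44.5)
green [314. 119.] 1926 [459.7  15.8  30.9] (array([461.8,  16.8]), array([46.5, 36.6]), 86.8)
```

View pics/w1.png

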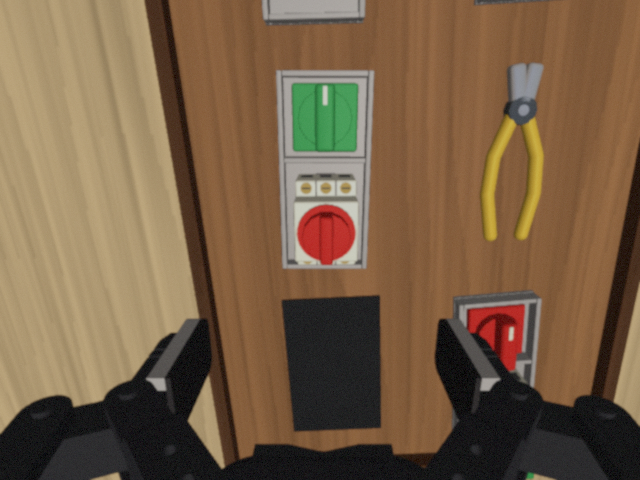

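Wrist view: the red switch at (326,233) is lined up with the tray, and agrees with the top view to 2 mm. Going down and gripping.

```bash
python3 -m crank '[[0.02,0.005,0.4,0,0,0,0],[0.02,0.005,0.8,0,0,0,0],[0.02,0.005,0.8,0,0,0,0]]' >/dev/null&& python3 -m crank '[[0,0,0.25,0,0,0,0],[0,0,0.5,0,0,0,0],[0,0,0.69,0,0,0,0],[0,0,0.69,0,0,0,0],[0,0,0.69,0,0,0,0]]' && python3 -m crank '[[0,0,0,0,0,0,1],[0,0,0,0,0,0,1],[0,0,0,0,0,0,1],[0,0,0,0,0,0,1],[0,0,0,0,0,0,1],[0,0,0,0,0,0,1],[0,0,0,0,0,0,1],[0,0,0,0,0,0,1],[0,0,0,0,0,0,1],[0,0,0,0,0,0,1]]' 60
```

```text
time_s: 3.35
eef_pos: [462.5, -60.3, 62.7]
ee_rot: [0.001, 0.726, 0.688, 0.0]
force: [0.5, -0.4, 0.3]
grip_width: 1.003
grip_force: 0.0
time_s: 4.35
eef_pos: [462.5, -59.5, 62.1]
ee_rot: [0.001, 0.725, 0.688, 0.0]
force: [0.2, 0.2, 8.4]
grip_width: 0.515
grip_force: 61.9
```

```bash
python3 -m crank '[[0,0,-0.15,0,0,0,1],[0,0,-0.4,0,0,0,1],[0,0,-0.7,0,0,0,1],[0,0,-0.95,0,0,0,1],[0,0,-0.95,0,0,0,1],[0,0,-0.95,0,0,0,1]]' && python3 -m crank '[[-0.3,0,0,0,0,0,1],[-0.6,0,0,0,0,0,1],[-0.9,0,0,0,0,0,1],[-0.9,0,0,0,0,0,1]]' >/dev/null && python3 -m crank '[[-0.3,0,0,0,0,-0.067,1],[-0.6,0,0,0,0,-0.067,1],[-0.9,0,0,0,0,-0.067,1],[-0.9,0,0,0,0,-0.067,1],[-0.9,0,0,0,0,-0.067,1]]' && python3 - <<'E'
from h import *
go(462,-243,61.5,0)
p,d=capture("scene");cv2.imwrite("pics/s1.png",cv2.resize(p[100:320,90:440],None,fx=2,fy=2)[:,:,::-1])
E
```

```text
time_s: 4.95
eef_pos: [461.4, -59.1, 155.5]
ee_rot: [-0.0, 0.725, 0.688, -0.0]
force: [0.1, 0.7, -3.6]
grip_width: 0.513
grip_force: 62.3
time_s: 5.85
eef_pos: [451.9, -238.2, 154.6]
ee_rot: [-0.002, 0.707, 0.707, 0.0]
force: [0.5, -0.8, -2.9]
grip_width: 0.514
grip_force: 62.2
t 5.85 pos [ 451.9 -238.2  154.6] shift [-0.05   0.103  0.931] turn [-0.003 -0.003 -0.   ] F [ 0.5 -0.8 -2.9] w 0.514 gf 62.2
```

View pics/s1.png

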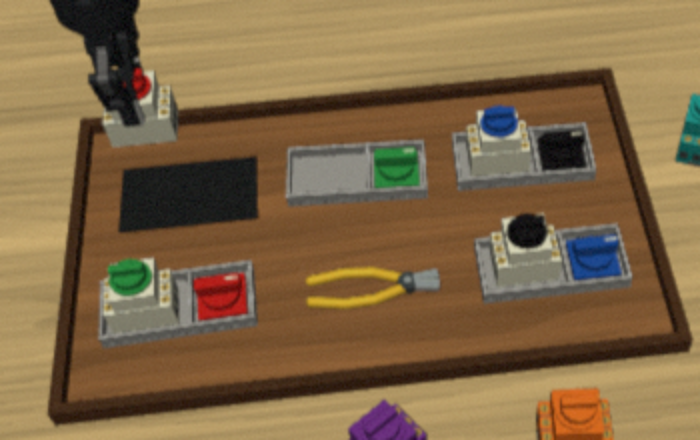

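The red switch hangs upright over the pad (crop 140,110), and the green pocket is empty.

```bash
python3 -m crank '[[-0.05,0.1,0,0,0,0,1],[-0.05,0.1,0.4,0,0,0,1],[-0.05,0.1,0.75,0,0,0,1],[-0.05,0.1,0.85,0,0,0,1],[-0.05,0.1,0.9,0,0,0,1],[-0.05,0.1,0.91,0,0,0,1],[-0.05,0.1,0.92,0,0,0,1]]' && python3 -m crank '[[0,0,0.005,0,0,0,1],[0,0,0.01,0,0,0,1],[0,0,0.012,0,0,0,1],[0,0,0.012,0,0,0,1]]'
```

```text
time_s: 6.6
eef_pos: [463.1, -244.3, 65.3]
ee_rot: [0.001, 0.707, 0.707, 0.0]
force: [0.8, -0.5, -2.4]
grip_width: 0.512
grip_force: 62.0
time_s: 7.0
eef_pos: [462.4, -244.0, 62.9]
ee_rot: [0.0, 0.707, 0.707, 0.0]
force: [-0.0, 0.1, -2.1]
grip_width: 0.516
grip_force: 62.0
```

```bash
python3 -m crank '[[0,0,0.005,0,0,0,1],[0,0,0.01,0,0,0,1],[0,0,0.01,0,0,0,1],[0,0,0.01,0,0,0,1]]'; python3 -m crank '[[0,0,0.005,0,0,0,1],[0,0,0.01,0,0,0,1],[0,0,0.01,0,0,0,1],[0,0,0.01,0,0,0,1]]'
```

```text
time_s: 7.4
eef_pos: [462.4, -244.0, 61.8]
ee_rot: [-0.0, 0.707, 0.707, -0.0]
force: [-0.2, -0.2, -2.9]
grip_width: 0.516
grip_force: 62.0
time_s: 7.8
eef_pos: [462.4, -244.0, 61.1]
ee_rot: [0.0, 0.707, 0.707, -0.0]
force: [-3.2, 2.2, 5.0]
grip_width: 0.51
grip_force: 63.0
```

```bash
python3 -m crank '[[0,0,0,0,0,0,0],[0,0,0,0,0,0,0],[0,0,0,0,0,0,0],[0,0,0,0,0,0,0],[0,0,0,0,0,0,0],[0,0,0,0,0,0,0],[0,0,-0.4,0,0,0,0],[0,0,-0.8,0,0,0,0],[0,0,-1,0,0,0,0],[0,0,-1,0,0,0,0]]' && python3 -m crank '[[-0.04,0.5,0,0,0,-0.06,0],[-0.04,0.8,0,0,0,-0.06,0],[-0.04,0.8,0,0,0,-0.06,0]]' >/dev/null&& python3 -m crank '[[-0.03,0.3,0,0,0,0,0],[-0.03,0.5,0,0,0,0,0],[-0.03,0.5,0,0,0,0,0],[-0.03,0.5,0,0,0,0,0]]' && python3 - <<'E'
from h import *
c=camera_info("top");p,d=capture("top");P=cloud(d,c)
for n,b0 in(("red",(430,300,540,380)),("green",(430,220,540,290))):
    w=np.zeros((480,640),bool);w[b0[1]:b0[3],b0[0]:b0[2]]=1
    for b,ce,ar in blobs(masks(p)[n]&w): print(n,ce.round(),ar,np.median(P[b],0).round(1),raypoly(b,82.5,c))
go(615.5,-252,62,2.7)
E
```

```text
time_s: 8.8
eef_pos: [463.4, -244.7, 163.6]
ee_rot: [0.003, 0.707, 0.707, 0.0]
force: [0.3, 0.0, 0.4]
grip_width: 0.996
grip_force: 0.0
time_s: 9.5
eef_pos: [591.6, -248.3, 159.6]
ee_rot: [-0.001, 0.69, 0.724, -0.0]
force: [-0.5, -0.9, 0.2]
grip_width: 0.997
grip_force: 0.0
green [502. 246.] 106 [ 619.9 -239.4   80.1] (array([ 619.8, -239.5]), array([11.9, 34.3]), 59.5)
t 9.55 pos [ 591.5 -248.5  160. ] shift [-0.047  0.24   0.98 ] turn [-0.002 -0.001  0.   ] F [-1.  -0.2 -0.3] w 1.001 gf 0.0
```

```bash
python3 -m crank '[[-0.04,0.24,0,0,0,0,0],[-0.04,0.24,0,0,0,0,0],[-0.04,0.24,0.4,0,0,0,0],[-0.04,0.24,0.7,0,0,0,0],[-0.04,0.24,0.9,0,0,0,0],[-0.04,0.24,0.98,0,0,0,0],[-0.04,0.24,0.98,0,0,0,0],[-0.04,0.24,0.98,0,0,0,0]]' && python3 -m crank '[[0,0,0,0,0,0,1],[0,0,0,0,0,0,1],[0,0,0,0,0,0,1],[0,0,0,0,0,0,1],[0,0,0,0,0,0,1],[0,0,0,0,0,0,1],[0,0,0,0,0,0,1],[0,0,0,0,0,0,1]]' 60 && python3 -m crank '[[0,0,-0.15,0,0,0,1],[0,0,-0.4,0,0,0,1],[0,0,-0.7,0,0,0,1],[0,0,-0.95,0,0,0,1],[0,0,-0.95,0,0,0,1],[0,0,-0.95,0,0,0,1]]'; python3 - <<'E'
from h import *
go(462,-58.7,100,-3.1)
c=camera_info("scene");p,d=capture("scene");P=cloud(d,c);cv2.imwrite("pics/s2.png",cv2.resize(p[100:320,90:440],None,fx=2,fy=2)[:,:,::-1])
for n in("red","green"):
    for b,ce,ar in blobs(masks(p)[n],60): print(n,ce.round(),ar,np.median(P[b],0).round(1))
E
```

```text
time_s: 10.35
eef_pos: [616.8, -251.8, 64.2]
ee_rot: [0.001, 0.69, 0.724, 0.0]
force: [0.8, 0.5, 0.6]
grip_width: 1.002
grip_force: 0.0
time_s: 11.15
eef_pos: [616.9, -251.6, 63.7]
ee_rot: [0.001, 0.69, 0.724, 0.0]
force: [-1.2, 0.8, 5.3]
grip_width: 0.518
grip_force: 63.4
time_s: 11.75
eef_pos: [616.4, -251.2, 157.3]
ee_rot: [-0.0, 0.69, 0.724, -0.0]
force: [0.2, 0.1, -3.3]
grip_width: 0.515
grip_force: 62.7
t 11.75 pos [ 616.4 -251.2  157.3] shift [ 1.996 -1.45   0.575] turn [-0.001 -0.001  0.13 ] F [ 0.2  0.1 -3.3] w 0.515 gf 62.7
red [163. 178.] 230 [ 468.7 -239.5   81.3]
red [200. 248.] 481 [ 621.4 -171.9   29.9]
green [530. 171.] 2617 [523.9 533.7  42.8]
green [287. 184.] 364 [476.1  18.1  31. ]
green [147. 207.] 87 [ 621.8 -235.8  173.9]
```

View pics/s2.png

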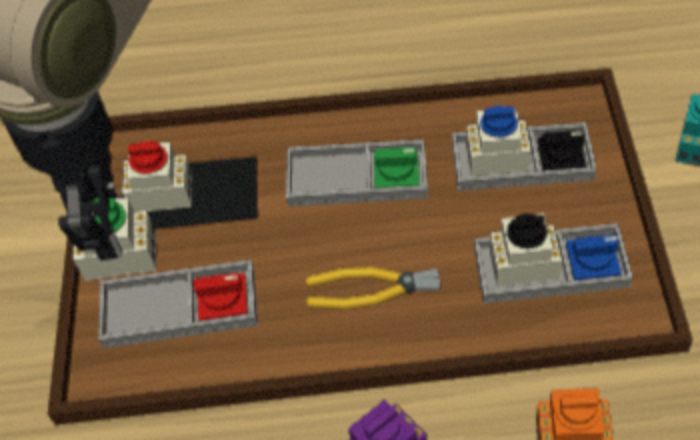

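Red stands upright on the pad, green hangs upright in the gripper, and both right-hand pockets are empty.

```bash
python3 -m crank '[[0.3,-0.22,0,0,0,0,1],[0.65,-0.47,0,0,0,0,1],[1,-0.72,0,0,0,0,1],[1,-0.72,0,0,0,0,1]]' >/dev/null&& python3 -m crank '[[0.3,-0.22,0,0,0,0.13,1],[0.65,-0.47,0,0,0,0.13,1],[1,-0.72,0,0,0,0.13,1],[1,-0.72,0,0,0,0.13,1],[1,-0.72,0,0,0,0.13,1]]' && python3 - <<'E'
from h import *
go(462,-58.7,65,-3.1)
E
```

```text
time_s: 12.7
eef_pos: [463.1, -58.2, 157.3]
ee_rot: [-0.0, 0.726, 0.688, -0.0]
force: [0.7, 0.1, -2.5]
grip_width: 0.51
grip_force: 63.1
t 12.7 pos [463.1 -58.2 157.3] shift [-0.006 -0.01   0.923] turn [-0.001 -0.     0.001] F [ 0.7  0.1 -2.5] w 0.51 gf 63.1
```

```bash
python3 -m crank '[[0,-0.01,0.4,0,0,0,1],[0,-0.01,0.7,0,0,0,1],[0,-0.01,0.85,0,0,0,1],[0,-0.01,0.9,0,0,0,1],[0,-0.01,0.915,0,0,0,1],[0,-0.01,0.92,0,0,0,1],[0,-0.01,0.92,0,0,0,1]]'; python3 -m crank '[[0,0,0.005,0,0,0,1],[0,0,0.01,0,0,0,1],[0,0,0.01,0,0,0,1]]'
```

```text
time_s: 13.4
eef_pos: [462.8, -58.7, 66.5]
ee_rot: [0.001, 0.726, 0.688, 0.0]
force: [0.3, 0.3, -2.9]
grip_width: 0.513
grip_force: 63.0
time_s: 13.7
eef_pos: [462.4, -58.4, 65.0]
ee_rot: [0.0, 0.726, 0.688, 0.0]
force: [-0.1, 0.9, -2.7]
grip_width: 0.512
grip_force: 63.0
```

```bash
python3 -m crank '[[0,0,0.005,0,0,0,1],[0,0,0.01,0,0,0,1],[0,0,0.01,0,0,0,1],[0,0,0.01,0,0,0,1]]'; python3 -m crank '[[0,0,0.005,0,0,0,1],[0,0,0.008,0,0,0,1],[0,0,0.008,0,0,0,1],[0,0,0.008,0,0,0,1]]'
```

```text
time_s: 14.1
eef_pos: [462.3, -58.4, 63.8]
ee_rot: [-0.0, 0.726, 0.688, -0.0]
force: [0.7, 1.0, -3.0]
grip_width: 0.512
grip_force: 63.0
time_s: 14.5
eef_pos: [462.3, -58.4, 63.6]
ee_rot: [0.0, 0.726, 0.688, 0.0]
force: [-2.9, 0.8, 7.3]
grip_width: 0.514
grip_force: 64.5
```

```bash
python3 -m crank '[[0,0,0,0,0,0,0],[0,0,0,0,0,0,0],[0,0,0,0,0,0,0],[0,0,0,0,0,0,0],[0,0,0,0,0,0,0],[0,0,0,0,0,0,0],[0,0,-0.4,0,0,0,0],[0,0,-0.8,0,0,0,0],[0,0,-1,0,0,0,0],[0,0,-1,0,0,0,0]]' && python3 -m crank '[[-0.5,0,0,0,0,-0.067,0],[-0.9,0,0,0,0,-0.067,0],[-0.9,0,0,0,0,-0.067,0]]' >/dev/null && python3 -m crank '[[-0.5,0,0,0,0,0,0],[-0.94,0,0,0,0,0,0],[-0.94,0,0,0,0,0,0],[-0.94,0,0,0,0,0,0]]' && python3 - <<'E'
from h import *
go(462.4,-244,61.5,0)
c=camera_info("top");p,d=capture("top");P=cloud(d,c)
w=np.zeros((480,640),bool);w[310:370,325:428]=1
b=w&(P[...,2]>62)&(P[...,2]<76);print("green block",rect(b,P),np.median(P[b][:,2]))
E
```

```text
time_s: 15.5
eef_pos: [463.5, -58.8, 165.6]
ee_rot: [0.003, 0.726, 0.688, 0.001]
force: [-0.4, 1.7, 0.8]
grip_width: 1.0
grip_force: 0.0
time_s: 16.2
eef_pos: [456.8, -242.0, 161.8]
ee_rot: [-0.001, 0.708, 0.706, 0.0]
force: [-0.5, 0.6, -0.0]
grip_width: 1.001
grip_force: 0.0
t 16.2 pos [ 456.8 -242.   161.8] shift [-0.021  0.058  1.003] turn [-0.002 -0.002 -0.004] F [-0.5  0.6 -0. ] w 1.001 gf 0.0
green block (array([461.3, -60.6]), array([44.7, 44.9]), 86.8) 71.2814075080621
```

```bash
python3 -m crank '[[-0.02,0.06,0,0,0,0,0],[-0.02,0.06,0.4,0,0,0,0],[-0.02,0.06,0.7,0,0,0,0],[-0.02,0.06,0.9,0,0,0,0],[-0.02,0.06,1,0,0,0,0],[-0.02,0.06,1,0,0,0,0],[-0.02,0.06,1,0,0,0,0]]' && python3 -m crank '[[0,0,0,0,0,0,1],[0,0,0,0,0,0,1],[0,0,0,0,0,0,1],[0,0,0,0,0,0,1],[0,0,0,0,0,0,1],[0,0,0,0,0,0,1],[0,0,0,0,0,0,1],[0,0,0,0,0,0,1]]' 60 && python3 -m crank '[[0,0,-0.15,0,0,0,1],[0,0,-0.4,0,0,0,1],[0,0,-0.7,0,0,0,1],[0,0,-0.95,0,0,0,1],[0,0,-0.95,0,0,0,1],[0,0,-0.95,0,0,0,1]]' && python3 -m crank '[[0,0.3,0,0,0,-0.06,1],[0,0.55,0,0,0,-0.06,1],[0,0.8,0,0,0,-0.06,1],[0,0.8,0,0,0,-0.06,1]]' >/dev/null&& python3 -m crank '[[0,0.3,0,0,0,0,1],[0,0.55,0,0,0,0,1],[0,0.73,0,0,0,0,1],[0,0.73,0,0,0,0,1],[0,0.73,0,0,0,0,1]]' && python3 - <<'E'
from h import *
go(615.4,-251.1,65,2.7)
E
```

```text
time_s: 16.95
eef_pos: [463.8, -244.3, 63.9]
ee_rot: [0.001, 0.708, 0.707, 0.0]
force: [-0.6, 0.2, -0.2]
grip_width: 1.002
grip_force: 0.0
time_s: 17.75
eef_pos: [463.5, -244.6, 63.8]
ee_rot: [0.001, 0.708, 0.706, 0.0]
force: [-0.7, 1.1, 5.0]
grip_width: 0.513
grip_force: 62.9
time_s: 18.35
eef_pos: [462.9, -244.1, 157.2]
ee_rot: [-0.0, 0.708, 0.706, -0.0]
force: [-0.6, -0.2, -2.1]
grip_width: 0.513
grip_force: 62.1
time_s: 19.25
eef_pos: [615.1, -240.9, 156.2]
ee_rot: [-0.002, 0.691, 0.723, -0.0]
force: [-0.4, -0.3, -4.1]
grip_width: 0.51
grip_force: 62.9
t 19.25 pos [ 615.1 -240.9  156.2] shift [-0.103  0.001  0.912] turn [-0.004 -0.002 -0.002] F [-0.4 -0.3 -4.1] w 0.51 gf 62.9
```

```bash
python3 -m crank '[[-0.1,0,0,0,0,0,1],[-0.1,0,0.4,0,0,0,1],[-0.1,0,0.7,0,0,0,1],[-0.1,0,0.82,0,0,0,1],[-0.1,0,0.87,0,0,0,1],[-0.1,0,0.89,0,0,0,1],[-0.1,0,0.89,0,0,0,1]]'; python3 -m crank '[[0,0,0.005,0,0,0,1],[0,0,0.01,0,0,0,1],[0,0,0.01,0,0,0,1]]';  python3 -m crank '[[0,0,0.005,0,0,0,1],[0,0,0.01,0,0,0,1],[0,0,0.01,0,0,0,1]]'
```

```text
time_s: 19.95
eef_pos: [617.0, -251.6, 70.3]
ee_rot: [0.001, 0.691, 0.723, 0.0]
force: [0.4, -0.2, -2.3]
grip_width: 0.513
grip_force: 62.8
time_s: 20.25
eef_pos: [616.7, -251.1, 68.4]
ee_rot: [0.0, 0.691, 0.723, 0.0]
force: [-0.7, 0.5, -2.3]
grip_width: 0.513
grip_force: 62.8
time_s: 20.55
eef_pos: [616.6, -251.1, 66.9]
ee_rot: [-0.0, 0.691, 0.723, 0.0]
force: [-0.5, -0.2, -3.7]
grip_width: 0.512
grip_force: 62.8
```

```bash
python3 -m crank '[[0,0,0.005,0,0,0,1],[0,0,0.015,0,0,0,1],[0,0,0.015,0,0,0,1],[0,0,0.015,0,0,0,1]]';  python3 -m crank '[[0,0,0.005,0,0,0,1],[0,0,0.01,0,0,0,1],[0,0,0.01,0,0,0,1],[0,0,0.01,0,0,0,1]]'
```

```text
time_s: 20.95
eef_pos: [616.6, -251.1, 65.4]
ee_rot: [-0.0, 0.691, 0.723, -0.0]
force: [-0.4, -0.5, -2.8]
grip_width: 0.513
grip_force: 62.8
time_s: 21.35
eef_pos: [616.6, -251.2, 64.9]
ee_rot: [0.0, 0.691, 0.723, -0.0]
force: [-1.9, 1.2, 3.0]
grip_width: 0.517
grip_force: 63.4
```

```bash
python3 -m crank '[[0,0,0,0,0,0,0],[0,0,0,0,0,0,0],[0,0,0,0,0,0,0],[0,0,0,0,0,0,0],[0,0,0,0,0,0,0],[0,0,0,0,0,0,0],[0,0,-0.4,0,0,0,0],[0,0,-0.8,0,0,0,0],[0,0,-1,0,0,0,0],[0,0,-1,0,0,0,0]]' && python3 -m crank '[[0.5,0,0,0,0,0.065,0],[0.97,0,0,0,0,0.065,0],[0.97,0,0,0,0,0.065,0]]' >/dev/null&& python3 -m crank '[[0.5,0,0,0,0,0,0],[0.97,0,0,0,0,0,0],[0.97,0,0,0,0,0,0]]' >/dev/null&& python3 -m crank '[[0.5,0,0,0,0,0,0],[0.97,0,0,0,0,0,0],[0.97,0,0,0,0,0,0]]' >/dev/null&& python3 -m crank '[[0.5,0,0,0,0,0,0],[0.94,0,0,0,0,0,0],[0.94,0,0,0,0,0,0],[0.94,0,0,0,0,0,0]]' && python3 - <<'E'
from h import *
go(609.5,137,62.5,-.2)
c=camera_info("top");p,d=capture("top");P=cloud(d,c)
w=np.zeros((480,640),bool);w[228:282,432:530]=1
b=w&(P[...,2]>62)&(P[...,2]<76);print("red block",rect(b,P),np.median(P[b][:,2]))
cv2.imwrite("pics/t3.png",cv2.resize(p[190:400,200:560],None,fx=2,fy=2)[:,:,::-1])
E
```

```text
time_s: 22.35
eef_pos: [617.7, -251.7, 168.2]
ee_rot: [0.003, 0.691, 0.723, 0.001]
force: [1.1, -0.2, -0.8]
grip_width: 1.003
grip_force: 0.0
time_s: 23.65
eef_pos: [613.8, 133.5, 163.5]
ee_rot: [-0.0, 0.709, 0.705, -0.001]
force: [0.1, -1.1, 0.1]
grip_width: 1.003
grip_force: 0.0
t 23.65 pos [613.8 133.5 163.5] shift [ 0.035 -0.041  1.01 ] turn [-0.002  0.001 -0.002] F [ 0.1 -1.1  0.1] w 1.003 gf 0.0
red block (array([ 615.6, -249.7]), array([45.6, 44.7]), 1.8) 70.92582456885907
```

View pics/t3.png

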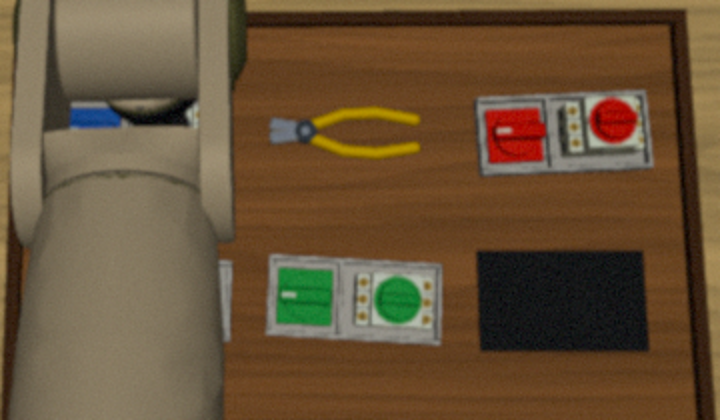

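Red (613,118) and green (398,298) sit in their own trays. Black is next.

```bash
python3 -m crank '[[0.035,-0.04,0,0,0,0,0],[0.035,-0.04,0.4,0,0,0,0],[0.035,-0.04,0.7,0,0,0,0],[0.035,-0.04,0.9,0,0,0,0],[0.035,-0.04,1,0,0,0,0],[0.035,-0.04,1,0,0,0,0],[0.035,-0.04,1,0,0,0,0]]' && python3 -m crank '[[0,0,0,0,0,0,1],[0,0,0,0,0,0,1],[0,0,0,0,0,0,1],[0,0,0,0,0,0,1],[0,0,0,0,0,0,1],[0,0,0,0,0,0,1],[0,0,0,0,0,0,1],[0,0,0,0,0,0,1]]' 60 && python3 -m crank '[[0,0,-0.15,0,0,0,1],[0,0,-0.4,0,0,0,1],[0,0,-0.7,0,0,0,1],[0,0,-0.95,0,0,0,1],[0,0,-0.95,0,0,0,1],[0,0,-0.95,0,0,0,1]]' && python3 - <<'E'
from h import *
go(462,-242,62.5,0)
E
```

```text
time_s: 24.4
eef_pos: [610.5, 136.9, 65.6]
ee_rot: [0.001, 0.709, 0.705, 0.001]
force: [1.2, -0.7, 1.6]
grip_width: 0.998
grip_force: 0.0
time_s: 25.2
eef_pos: [610.6, 137.3, 65.6]
ee_rot: [0.001, 0.709, 0.705, 0.001]
force: [0.7, 0.5, 5.7]
grip_width: 0.512
grip_force: 62.0
time_s: 25.8
eef_pos: [609.5, 137.3, 159.0]
ee_rot: [-0.0, 0.709, 0.705, -0.0]
force: [-0.1, -0.1, -2.9]
grip_width: 0.517
grip_force: 62.0
t 25.8 pos [609.5 137.3 159. ] shift [-3.802 -1.452  0.967] turn [-0.001 -0.    -0.007] F [-0.1 -0.1 -2.9] w 0.517 gf 62.0
```

```bash
python3 -m crank '[[-0.3,-0.11,0,0,0,0,1],[-0.65,-0.24,0,0,0,0,1],[-0.95,-0.363,0,0,0,0,1],[-0.95,-0.363,0,0,0,0,1]]' >/dev/null && python3 -m crank '[[-0.4,-0.15,0,0,0,0,1],[-0.8,-0.3,0,0,0,0,1],[-0.95,-0.363,0,0,0,0,1]]' >/dev/null && python3 -m crank '[[-0.4,-0.15,0,0,0,0,1],[-0.8,-0.3,0,0,0,0,1],[-0.95,-0.363,0,0,0,0,1]]' >/dev/null && python3 -m crank '[[-0.4,-0.15,0,0,0,0,1],[-0.7,-0.27,0,0,0,0,1],[-0.95,-0.363,0,0,0,0,1],[-0.95,-0.363,0,0,0,0,1],[-0.95,-0.363,0,0,0,0,1]]' && python3 - <<'E'
from h import *
go(462,-242,66,0)
E
```

```text
time_s: 27.3
eef_pos: [462.3, -241.3, 158.4]
ee_rot: [-0.001, 0.709, 0.705, 0.0]
force: [0.1, 0.2, -2.8]
grip_width: 0.515
grip_force: 62.3
t 27.3 pos [ 462.3 -241.3  158.4] shift [-0.009 -0.002  0.924] turn [-0.002 -0.002 -0.008] F [ 0.1  0.2 -2.8] w 0.515 gf 62.3
```

```bash
python3 -m crank '[[0,0,0.4,0,0,0,1],[0,0,0.7,0,0,0,1],[0,0,0.85,0,0,0,1],[0,0,0.9,0,0,0,1],[0,0,0.915,0,0,0,1],[0,0,0.915,0,0,0,1],[0,0,0.915,0,0,0,1],[0,0,0.915,0,0,0,1]]'; python3 -m crank '[[0,0,0.005,0,0,0,1],[0,0,0.01,0,0,0,1],[0,0,0.01,0,0,0,1],[0,0,0.01,0,0,0,1]]';  python3 -m crank '[[0,0,0.005,0,0,0,1],[0,0,0.01,0,0,0,1],[0,0,0.01,0,0,0,1],[0,0,0.01,0,0,0,1]]'
```

```text
time_s: 28.1
eef_pos: [462.8, -242.0, 68.7]
ee_rot: [0.001, 0.709, 0.705, 0.0]
force: [0.1, -0.5, -2.3]
grip_width: 0.509
grip_force: 62.2
time_s: 28.5
eef_pos: [462.5, -241.9, 67.0]
ee_rot: [-0.0, 0.709, 0.705, 0.0]
force: [-0.0, 0.1, -2.2]
grip_width: 0.512
grip_force: 62.2
time_s: 28.9
eef_pos: [462.5, -241.9, 66.0]
ee_rot: [-0.0, 0.709, 0.705, 0.0]
force: [-0.6, -0.1, -2.3]
grip_width: 0.513
grip_force: 62.2
```

```bash
python3 -m crank '[[0,0,0.005,0,0,0,1],[0,0,0.01,0,0,0,1],[0,0,0.01,0,0,0,1],[0,0,0.01,0,0,0,1]]';  python3 -m crank '[[0,0,0.003,0,0,0,1],[0,0,0.006,0,0,0,1],[0,0,0.006,0,0,0,1],[0,0,0.006,0,0,0,1]]'
```

```text
time_s: 29.3
eef_pos: [462.5, -241.9, 65.0]
ee_rot: [0.0, 0.709, 0.705, 0.0]
force: [0.7, 0.9, -2.5]
grip_width: 0.509
grip_force: 62.2
time_s: 29.7
eef_pos: [462.5, -241.9, 64.5]
ee_rot: [0.0, 0.709, 0.705, 0.0]
force: [-1.1, 1.0, -0.3]
grip_width: 0.517
grip_force: 62.6
```

```bash
python3 -m crank '[[0,0,0,0,0,0,0],[0,0,0,0,0,0,0],[0,0,0,0,0,0,0],[0,0,0,0,0,0,0],[0,0,0,0,0,0,0],[0,0,0,0,0,0,0],[0,0,-0.4,0,0,0,0],[0,0,-0.8,0,0,0,0],[0,0,-1,0,0,0,0],[0,0,-1,0,0,0,0]]' && python3 -m crank '[[0.5,0,0,0,0,0.033,0],[0.93,0,0,0,0,0.033,0],[0.93,0,0,0,0,0.033,0]]' >/dev/null&& python3 -m crank '[[0.5,0,0,0,0,0,0],[0.93,0.02,0,0,0,0,0],[0.93,0.02,0,0,0,0,0]]' >/dev/null&& python3 -m crank '[[0.5,0,0,0,0,0,0],[0.93,0.02,0,0,0,0,0],[0.93,0.02,0,0,0,0,0]]' >/dev/null&& python3 -m crank '[[0.5,0,0,0,0,0,0],[0.93,0.02,0,0,0,0,0],[0.93,0.02,0,0,0,0,0],[0.93,0.02,0,0,0,0,0]]' && python3 - <<'E'
from h import *
go(460,131,62.5,-1.7)
c=camera_info("scene");p,d=capture("scene");P=cloud(d,c);cv2.imwrite("pics/s4.png",cv2.resize(p[100:320,90:440],None,fx=2,fy=2)[:,:,::-1])
E
```

```text
time_s: 30.7
eef_pos: [463.5, -242.6, 167.3]
ee_rot: [0.003, 0.709, 0.705, 0.0]
force: [-0.5, -0.4, 0.3]
grip_width: 1.004
grip_force: 0.0
time_s: 32.0
eef_pos: [477.9, 129.4, 163.6]
ee_rot: [-0.0, 0.718, 0.696, -0.001]
force: [-0.4, -0.7, 0.0]
grip_width: 0.999
grip_force: 0.0
t 32.0 pos [477.9 129.4 163.6] shift [ 0.011 -0.178  1.011] turn [-0.001  0.001 -0.001] F [-0.4 -0.7  0. ] w 0.999 gf 0.0
```

View pics/s4.png

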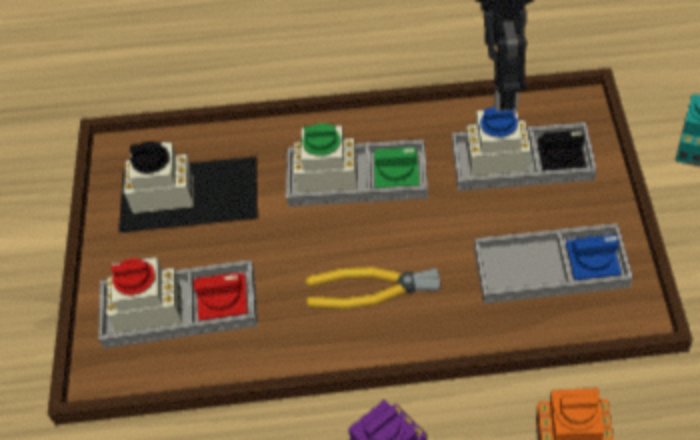

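Black stands on the pad and blue's pocket is free. Next I pick blue and carry it to the blue tray at (613,135).

```bash
python3 -m crank '[[0.01,-0.175,0,0,0,0,0],[0.01,-0.175,0,0,0,0,0],[0.01,-0.175,0.4,0,0,0,0],[0.01,-0.175,0.7,0,0,0,0],[0.01,-0.175,0.9,0,0,0,0],[0.01,-0.175,1,0,0,0,0],[0.01,-0.175,1,0,0,0,0],[0.01,-0.175,1,0,0,0,0]]' && python3 -m crank '[[0,0,0,0,0,0,1],[0,0,0,0,0,0,1],[0,0,0,0,0,0,1],[0,0,0,0,0,0,1],[0,0,0,0,0,0,1],[0,0,0,0,0,0,1],[0,0,0,0,0,0,1],[0,0,0,0,0,0,1]]' 60 && python3 -m crank '[[0,0,-0.15,0,0,0,1],[0,0,-0.4,0,0,0,1],[0,0,-0.7,0,0,0,1],[0,0,-0.95,0,0,0,1],[0,0,-0.95,0,0,0,1],[0,0,-0.95,0,0,0,1]]' && python3 -m crank '[[0.02,0.3,0,0,0,-0.033,1],[0.02,0.55,0,0,0,-0.033,1],[0.02,0.8,0,0,0,-0.033,1],[0.02,0.8,0,0,0,-0.033,1]]' >/dev/null&& python3 -m crank '[[0.02,0.3,0,0,0,0,1],[0.02,0.55,0,0,0,0,1],[0.02,0.72,0,0,0,0,1],[0.02,0.72,0,0,0,0,1],[0.02,0.72,0,0,0,0,1]]' && python3 - <<'E'
from h import *
go(613,135,66,-.2)
E
```

```text
time_s: 32.85
eef_pos: [461.2, 131.0, 65.2]
ee_rot: [0.0, 0.718, 0.696, 0.0]
force: [-0.2, 0.2, 0.0]
grip_width: 0.999
grip_force: 0.0
time_s: 33.65
eef_pos: [460.9, 131.3, 65.2]
ee_rot: [0.001, 0.718, 0.696, 0.0]
force: [-0.5, -0.2, 5.8]
grip_width: 0.51
grip_force: 61.3
time_s: 34.25
eef_pos: [460.1, 131.4, 158.9]
ee_rot: [-0.0, 0.718, 0.696, -0.0]
force: [0.1, 0.7, -2.8]
grip_width: 0.512
grip_force: 62.0
time_s: 35.15
eef_pos: [611.2, 132.5, 157.9]
ee_rot: [-0.001, 0.709, 0.705, -0.001]
force: [-0.2, -0.2, -2.8]
grip_width: 0.515
grip_force: 62.4
t 35.15 pos [611.2 132.5 157.9] shift [0.025 0.02  0.919] turn [-0.004  0.    -0.003] F [-0.2 -0.2 -2.8] w 0.515 gf 62.4
```

Contact is expected at a TCP height of about 65.2.

```bash
python3 -m crank '[[0.025,0.015,0.1,0,0,0,1],[0.025,0.015,0.4,0,0,0,1],[0.025,0.015,0.7,0,0,0,1],[0.025,0.015,0.85,0,0,0,1],[0.025,0.015,0.9,0,0,0,1],[0.025,0.015,0.91,0,0,0,1],[0.025,0.015,0.91,0,0,0,1],[0.025,0.015,0.91,0,0,0,1]]'; python3 -m crank '[[0,0,0.005,0,0,0,1],[0,0,0.01,0,0,0,1],[0,0,0.01,0,0,0,1],[0,0,0.01,0,0,0,1]]';  python3 -m crank '[[0,0,0.005,0,0,0,1],[0,0,0.01,0,0,0,1],[0,0,0.01,0,0,0,1],[0,0,0.01,0,0,0,1]]'
```

```text
time_s: 35.95
eef_pos: [614.5, 135.0, 69.7]
ee_rot: [0.001, 0.709, 0.705, 0.001]
force: [-0.2, 0.3, -2.1]
grip_width: 0.514
grip_force: 62.4
time_s: 36.35
eef_pos: [614.0, 134.9, 67.5]
ee_rot: [0.0, 0.709, 0.705, 0.0]
force: [0.1, -0.3, -2.3]
grip_width: 0.516
grip_force: 62.4
time_s: 36.75
eef_pos: [614.0, 134.9, 66.4]
ee_rot: [-0.0, 0.709, 0.705, -0.0]
force: [-0.2, 0.2, -1.6]
grip_width: 0.513
grip_force: 62.4
```

```bash
python3 -m crank '[[0,0,0.005,0,0,0,1],[0,0,0.01,0,0,0,1],[0,0,0.01,0,0,0,1],[0,0,0.01,0,0,0,1]]';  python3 -m crank '[[0,0,0.003,0,0,0,1],[0,0,0.006,0,0,0,1],[0,0,0.006,0,0,0,1],[0,0,0.006,0,0,0,1]]'
```

```text
time_s: 37.15
eef_pos: [613.9, 134.9, 65.4]
ee_rot: [-0.0, 0.709, 0.705, -0.0]
force: [-0.4, 0.4, -2.0]
grip_width: 0.514
grip_force: 62.5
time_s: 37.55
eef_pos: [614.0, 134.9, 65.2]
ee_rot: [0.0, 0.709, 0.705, 0.0]
force: [-1.8, -0.9, 5.5]
grip_width: 0.51
grip_force: 63.2
```

```bash
python3 -m crank '[[0,0,0,0,0,0,0],[0,0,0,0,0,0,0],[0,0,0,0,0,0,0],[0,0,0,0,0,0,0],[0,0,0,0,0,0,0],[0,0,0,0,0,0,0],[0,0,-0.4,0,0,0,0],[0,0,-0.8,0,0,0,0],[0,0,-1,0,0,0,0],[0,0,-1,0,0,0,0]]' && python3 -m crank '[[-0.45,-0.18,0,0,0,0,0],[-0.9,-0.36,0,0,0,0,0],[-0.94,-0.378,0,0,0,0,0]]' >/dev/null && python3 -m crank '[[-0.45,-0.18,0,0,0,0,0],[-0.9,-0.36,0,0,0,0,0],[-0.94,-0.378,0,0,0,0,0]]' >/dev/null && python3 -m crank '[[-0.45,-0.18,0,0,0,0,0],[-0.9,-0.36,0,0,0,0,0],[-0.94,-0.378,0,0,0,0,0]]' >/dev/null && python3 -m crank '[[-0.45,-0.18,0,0,0,0,0],[-0.9,-0.36,0,0,0,0,0],[-0.94,-0.378,0,0,0,0,0],[-0.94,-0.378,0,0,0,0,0]]' && python3 - <<'E'
from h import *
go(462.5,-242,63,0)
c=camera_info("top");p,d=capture("top");P=cloud(d,c)
w=np.zeros((480,640),bool);w[228:286,222:320]=1
b=w&(P[...,2]>62)&(P[...,2]<76);print("blue block",rect(b,P),np.median(P[b][:,2]))
E
```

```text
time_s: 38.55
eef_pos: [615.2, 135.0, 168.2]
ee_rot: [0.002, 0.709, 0.705, 0.002]
force: [-0.5, 0.4, -0.4]
grip_width: 1.0
grip_force: 0.0
time_s: 39.85
eef_pos: [460.6, -240.2, 164.1]
ee_rot: [-0.001, 0.71, 0.705, 0.0]
force: [0.0, 1.3, -1.0]
grip_width: 1.001
grip_force: 0.0
t 39.85 pos [ 460.6 -240.2  164.1] shift [-0.019  0.02   1.011] turn [-0.001 -0.001 -0.009] F [ 0.   1.3 -1. ] w 1.001 gf 0.0
blue block (array([612.3, 134.6]), array([44.1, 42.7]), 0.4) 70.93532214877723
```

Blue stands flat in its tray (block top at 71 mm). Next I pick black and carry it to the black tray at (463,128.4), yaw −1.7°.

```bash
python3 -m crank '[[-0.02,0.02,0.1,0,0,0,0],[-0.02,0.02,0.4,0,0,0,0],[-0.02,0.02,0.7,0,0,0,0],[-0.02,0.02,0.9,0,0,0,0],[-0.02,0.02,1,0,0,0,0],[-0.02,0.02,1,0,0,0,0],[-0.02,0.02,1,0,0,0,0]]' && python3 -m crank '[[0,0,0,0,0,0,1],[0,0,0,0,0,0,1],[0,0,0,0,0,0,1],[0,0,0,0,0,0,1],[0,0,0,0,0,0,1],[0,0,0,0,0,0,1],[0,0,0,0,0,0,1],[0,0,0,0,0,0,1]]' 60 && python3 -m crank '[[0,0,-0.15,0,0,0,1],[0,0,-0.4,0,0,0,1],[0,0,-0.7,0,0,0,1],[0,0,-0.98,0,0,0,1],[0,0,-0.98,0,0,0,1],[0,0,-0.98,0,0,0,1]]' && python3 -m crank '[[0.3,0,0,0,0,0.033,1],[0.65,0,0,0,0,0.033,1],[0.93,0,0,0,0,0.033,1]]' >/dev/null&& python3 -m crank '[[0.4,0,0,0,0,0,1],[0.8,0.03,0,0,0,0,1],[0.93,0.03,0,0,0,0,1]]' >/dev/null&& python3 -m crank '[[0.4,0,0,0,0,0,1],[0.8,0.03,0,0,0,0,1],[0.93,0.03,0,0,0,0,1]]' >/dev/null&& python3 -m crank '[[0.4,0,0,0,0,0,1],[0.7,0.03,0,0,0,0,1],[0.9,0.03,0,0,0,0,1],[0.9,0.03,0,0,0,0,1],[0.9,0.03,0,0,0,0,1]]' && python3 - <<'E'
from h import *
go(463,128.4,67,-1.7)
E
```

```text
time_s: 40.6
eef_pos: [463.2, -242.0, 65.4]
ee_rot: [0.0, 0.709, 0.705, 0.0]
force: [-0.7, 0.3, 1.1]
grip_width: 0.997
grip_force: 0.0
time_s: 41.4
eef_pos: [462.9, -242.5, 65.7]
ee_rot: [0.001, 0.709, 0.705, 0.0]
force: [-0.8, 1.4, 5.2]
grip_width: 0.516
grip_force: 62.2
time_s: 42.0
eef_pos: [462.3, -242.1, 162.3]
ee_rot: [-0.0, 0.709, 0.705, -0.0]
force: [-0.3, 0.3, -2.0]
grip_width: 0.511
grip_force: 61.9
time_s: 43.4
eef_pos: [480.6, 125.7, 161.9]
ee_rot: [-0.0, 0.718, 0.696, -0.001]
force: [-0.5, -0.3, -2.2]
grip_width: 0.512
grip_force: 61.7
t 43.4 pos [480.6 125.7 161.9] shift [ 0.022 -0.175  0.949] turn [-0.002  0.001 -0.002] F [-0.5 -0.3 -2.2] w 0.512 gf 61.7
```

Contact is expected at about 66.7.

```bash
python3 -m crank '[[0.02,-0.17,0,0,0,0,1],[0.02,-0.175,0,0,0,0,1],[0.02,-0.175,0.4,0,0,0,1],[0.02,-0.175,0.7,0,0,0,1],[0.02,-0.175,0.85,0,0,0,1],[0.02,-0.175,0.9,0,0,0,1],[0.02,-0.175,0.925,0,0,0,1],[0.02,-0.175,0.925,0,0,0,1],[0.02,-0.175,0.925,0,0,0,1]]'; python3 -m crank '[[0,0,0.005,0,0,0,1],[0,0,0.01,0,0,0,1],[0,0,0.01,0,0,0,1],[0,0,0.01,0,0,0,1]]';  python3 -m crank '[[0,0,0.005,0,0,0,1],[0,0,0.01,0,0,0,1],[0,0,0.01,0,0,0,1],[0,0,0.01,0,0,0,1]]'
```

```text
time_s: 44.3
eef_pos: [464.0, 128.7, 71.1]
ee_rot: [0.001, 0.718, 0.696, 0.001]
force: [0.3, -0.1, -3.2]
grip_width: 0.512
grip_force: 61.9
time_s: 44.7
eef_pos: [463.4, 128.9, 69.4]
ee_rot: [0.0, 0.718, 0.696, 0.0]
force: [-0.2, 0.4, -3.3]
grip_width: 0.511
grip_force: 61.9
time_s: 45.1
eef_pos: [463.4, 128.9, 68.3]
ee_rot: [-0.0, 0.718, 0.696, -0.0]
force: [0.4, 0.5, -2.8]
grip_width: 0.509
grip_force: 61.9
```

```bash
python3 -m crank '[[0,0,0.005,0,0,0,1],[0,0,0.012,0,0,0,1],[0,0,0.012,0,0,0,1],[0,0,0.012,0,0,0,1]]';  python3 -m crank '[[0,0,0.003,0,0,0,1],[0,0,0.006,0,0,0,1],[0,0,0.006,0,0,0,1],[0,0,0.006,0,0,0,1]]'
```

```text
time_s: 45.5
eef_pos: [463.4, 128.9, 67.1]
ee_rot: [-0.0, 0.718, 0.696, -0.0]
force: [-0.6, 0.3, -3.0]
grip_width: 0.516
grip_force: 61.9
time_s: 45.9
eef_pos: [463.5, 128.9, 66.7]
ee_rot: [0.0, 0.718, 0.696, 0.0]
force: [-2.8, 0.4, 2.0]
grip_width: 0.514
grip_force: 62.5
```

Contact. I'll release, lift, back the arm away and look.

```bash
python3 -m crank '[[0,0,0,0,0,0,0],[0,0,0,0,0,0,0],[0,0,0,0,0,0,0],[0,0,0,0,0,0,0],[0,0,0,0,0,0,0],[0,0,0,0,0,0,0],[0,0,-0.4,0,0,0,0],[0,0,-0.8,0,0,0,0],[0,0,-1,0,0,0,0],[0,0,-1,0,0,0,0]]' && python3 -m crank '[[-0.5,-0.3,0,0,0,0,0],[-0.95,-0.6,0,0,0,0,0],[-0.95,-0.6,0,0,0,0,0],[-0.95,-0.6,0,0,0,0,0]]' && python3 - <<'E'
from h import *
c=camera_info("top");p,d=capture("top");P=cloud(d,c)
for n,(u0,u1,v0,v1) in dict(red=(432,530,228,282),green=(325,428,310,370),black=(222,320,310,370),blue=(222,320,228,286)).items():
    w=np.zeros((480,640),bool);w[v0:v1,u0:u1]=1
    b=w&(P[...,2]>62)&(P[...,2]<76);print(n,rect(b,P) if b.any() else 0,np.median(P[b][:,2]))
cv2.imwrite("pics/t5.png",cv2.resize(p[190:400,200:560],None,fx=2,fy=2)[:,:,::-1])
p,d=capture("scene");cv2.imwrite("pics/s5.png",cv2.resize(p[100:320,90:440],None,fx=2,fy=2)[:,:,::-1])
E
```

```text
time_s: 46.9
eef_pos: [464.6, 129.0, 169.2]
ee_rot: [0.002, 0.718, 0.696, 0.002]
force: [-0.2, -0.3, -1.4]
grip_width: 0.995
grip_force: 0.0
time_s: 47.3
eef_pos: [399.7, 35.0, 166.0]
ee_rot: [-0.0, 0.719, 0.695, -0.0]
force: [1.8, 0.3, -0.3]
grip_width: 1.0
grip_force: 0.0
red (array([ 615.8, -250. ]), array([45.6, 45.8]), 2.1) 71.12351351985603
green (array([461.2, -60.5]), array([44.2, 45. ]), 87.6) 71.45415302457013
black (array([462.3, 129. ]), array([44.3, 43.9]), 87.9) 71.15973092269519
blue (array([612.8, 134.7]), array([45. , 42.9]), 0.9) 71.05512757330246
```

View pics/t5.png

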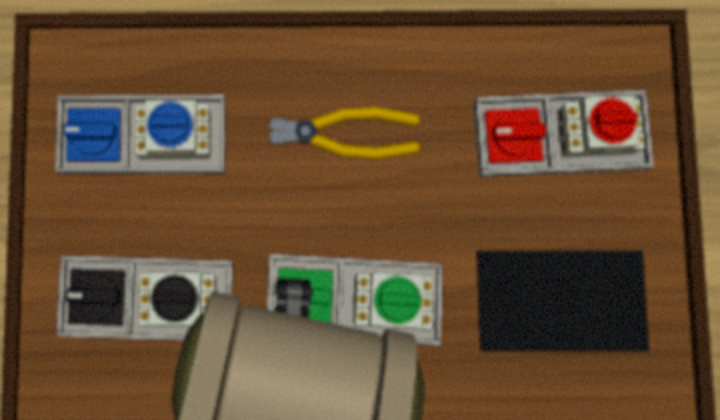

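View pics/s5.png

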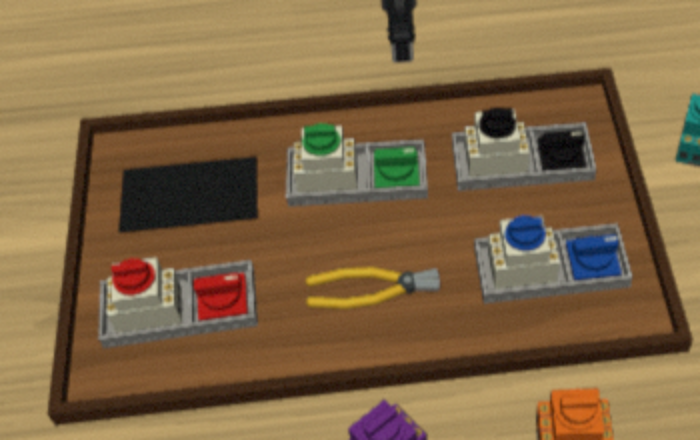

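All four knobs match their handles and all blocks are level at 71 mm. The pad is empty, the cutters are where they lay, and the gripper is clear.

```bash
python3 -c "
from rig import ticket
print(ticket.finish_job())"
```

```text
the job is handed in; nothing more can be done
None
```

All four switches now stand upright and flat in the tray whose handle matches their knob, the side cutters were left where they lay, and the job was handed in at about 47 s of the 136 s limit; no verdict came back.

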